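# Hold the pepper mill ready over the bowl

## Robot

A 6-joint arm with a two-finger parallel gripper is mounted at the origin on a cart in front of the work surface, level with it; the furniture and walls round the work are solid. World frame = base frame: x ahead of the robot, y to its left, z up, the work surface at z = 0. Lengths are in m, angles in rad, forces in N, time in s.
With the tool pointing down it reaches from about 0.25 to 0.725 m from the base axis. Payload 4 kg.
Tool frame: the origin (TCP) lies on the centre line of the jaws, within the pads' length; the fingertips stand ahead of it and the grasp point (between the pads) lies 3 mm ahead of it (bot.tcp_to_tips is the z of the fingertips in the tool frame, in m); z points along the fingers, y is the line along which they close (so a half turn about z gives the same grasp; the last joint's range is limited). The gripper opens to 85 mm and grips with 20 to 120 N. Pads are 22 mm wide; open, the fingers measure 114 mm over their backs; the gripper's body (76 mm by 85 mm) begins 54 mm behind the grasp point. The pads swing forward as they close: fully open they stand 13 mm farther back than shut.
Start: joints at [-1.286, 0.241, 0.005, 1.335, 0, 1.571], TCP at [0.14, -0.48, 0.253] pointing down, gripper open.
Joint ranges: [-2.72, 2.72], [-1.05, 1.87], [-1.09, 1.28], [-1.99, 2.15], [-1.42, 1.44], [-3.14, 3.14]. Speed limits (rad/s): [2.79, 2.79, 3.14, 3.14, 3.14, 3.14].

## Interface

Orientations are given as a unit quaternion [x, y, z, w].
In Python, from workcell import telemetry, camera, camera_params, ticket, boxes_of, cut_out, spot_point, bot gives the robot as it stands.
- The arm moves only by the shell command python3 -m creep 'ROWS'. ROWS is text: rows parted by semicolons, each of 5 numbers parted by spaces: the opening, from 0 (shut) to 1 (fully open), then the shift along the tool's x, y, z in units of 150 mm (1.0 is 150 mm), then the turn about the tool's z in units of 180 degrees (1.0 is 180 degrees). In form: claw x y z turn; .... A call has 1 to 12 rows; each row is the pose to reach, as a shift and turn from the pose commanded when the call began, along the tool's axes at that moment, turning the shorter way round; what a row does not reach only later rows make up. A row lasts 1/8 s, in which the tool goes at most 62.5 mm and 10.7 degrees, less where a joint would pass 70% of its speed; a pose out of reach is approached as far as the arm can. A call with a number of a shift or a turn outside -1 to 1 is refused whole. A call with a gripper value outside its range is refused whole. The fingers move at their own pace and stop on an object; the grip force is fixed at half the most. Time passes only in rows, so rows that repeat a pose let the fingers close. It gives the time, the measured TCP pose, the force, the opening and the grip force at its end, in the units of the state.
- telemetry.get_obs(): the state, without advancing time (a new reading comes with each control period).
- camera(name): name is "scene" or "top"; returns the picture (384x512x3 uint8, red, green, blue); there is no depth.
- camera_params(name): a dict with "camera_matrix" (3x3 intrinsics, pixels), "k1" (the pictures are not rectified: a ray, as slopes to the right and down, at radius r is drawn at 1 + k1 r^2 times it, then the intrinsics apply), "eye" and "attitude" of the camera in the world. Camera axes: x right, y down, z forward; pixel columns grow to the right and rows downward; lengths in m; the calibration is good to about 2 mm. A picture is of the moment at which its call begins. camera_params takes no time and is no camera call.
- ticket.job_done(): hands the job in; it is judged then, once.
Trained networks look in the newest picture that a camera, given by its name, has taken for a name from the list of things; names that differ only in an ending like _2 or _b are one class to them, and where a whole thing is asked for, a point or a joint stands for the part that bears it (a point fixed in the world has none). Each returns a list of dicts, best first, with "conf" (0 to 1); they miss things now and then, are a little off and sometimes report something else, mostly with a low value. They report only what shows in the picture. A call takes as long as a camera call. They do not tell look-alikes from the thing itself.
- boxes_of(thing, camera): "at" ([x, y, z] in m, in world coordinates, good to about 4 mm: the middle of the surface that is visible of it).
- cut_out(thing, camera): "pixels" (384x512 bool, what is visible of it).
- spot_point(thing, camera): "at" ([x, y, z] in m, in world coordinates, good to about 4 mm: a listed point, or the origin of a listed thing).
The state is a dict: "clock": time; "joint_pos": joint angles; "joint_vel": joint speeds; "tau": joint torques, N m; "eef_pos": TCP position; "tool_rot": TCP orientation; "ft_force": force on the tool from outside, world axes, zero at the start; "ft_torque": the same for the moment, N m; "grip_width": finger opening in m; "grasp_force": force on a finger pad.
Only numpy, scipy, OpenCV 4.12 (cv2) and the standard library are available. Lean on these libraries where they do the work, as an engineer would, in place of code of your own. Each camera call takes 0.05 s, during which the arm holds its last target. There are 200 camera calls.

## Task

Pull the drawer of the wooden spice box out to its stop and leave it open, then draw the pepper mill out of its slanted sleeve. Turn the mill upright, head up, and hold it over the middle of the bowl, ready to grind, with its foot about 10 cm above the bowl's rim. Finish while still holding it there, and leave the bowl, spice jar, tin and salt shaker as they stand.

Things in the scene. Friction and masses are not known exactly. Their poses are not given: they have to be found in the camera images.
- spice_unit: fixed wooden box with one drawer, 190 mm deep, 340 wide, 210 high. Origin on the worktop, on its middle line, 125 mm behind the front edges of its walls; x points to its back (drawer slides out along -x), y to its left, z up. The shut drawer's front panel (16 mm thick, 200 high) has its outer face 142 mm before the origin
- drawer (a joint): how far the drawer is pulled out along -x of spice_unit, in m: 0 shut, 0.165 at its stop. It slides with about 3 N of friction and stays where it is left. Drawer floor 24 mm, top of its side walls 74 mm above the worktop
- drawer_handle (a point): middle of the drawer's level steel bar handle, 120 mm long along y of spice_unit, about 10 mm thick, its axis 35 mm before the drawer front, 185 mm above the worktop and 25 mm below the top of the box; moves with the drawer
- sleeve_mouth (a point): middle of the open upper end of the wooden sleeve that holds the mill; moves with the drawer. The sleeve is square, 64 mm wide inside, 70 mm deep, its axis slanted 0.75 rad from upright towards +y of spice_unit (no slant along x). With the drawer at its stop the axis is 85 mm before the box's front and 80 mm behind the drawer front's inner face
- pepper_mill: dark wooden pepper mill, 170 mm long, 58 mm thick at the foot, about 0.2 kg. Origin in the middle of its foot, z axis from foot to head. The round head spans 123 to 159 mm along z, is about 49 mm thick at 141 mm and has a small knob up to 170 mm. It starts foot down in the slanted sleeve in the shut drawer, its z axis along the sleeve's, head 100 mm clear of it
- bowl: round white ceramic bowl on the worktop, rim 150 mm across and 60 mm high, loose; origin in the middle of its underside, z up
- bean_tin: food tin standing on the worktop, 75 mm across, 110 mm high; origin in the middle of its underside; to be left alone
- salt_shaker: glass salt shaker standing on the worktop, 44 mm across, 90 mm high; origin in the middle of its underside; to be left alone
- spice_1: glass spice jar with a lid, 45 mm across, 106 mm high, standing in the front one of two shallow pockets in the drawer, right of the mill (the other is empty); origin in the middle of its underside; rides with the drawer, to be left in its pocket
There are look-alikes about, which are no part of the job. There is more than one size of the bowl; the one meant has the size given above.

How it is judged:
On the way, in this order (a step that is already met when the one before it is completed fails the run):
1. the drawer is pulled out to its stop (within 10 mm), the mill still in its sleeve (value of joint drawer above 0.155 m and height (world z) of pepper_mill below 0.09 m), for 0.2 s.
2. the mill is drawn out of the sleeve and raised, foot over 105 mm above the worktop, held by the fingers and touching nothing of the drawer box (height (world z) of pepper_mill above 0.105 m and contact force between pepper_mill and the fingers above 1 N and contact force between pepper_mill and spice_unit below 0.1 N), for 0.2 s.
At the end, for the whole second after the job is handed in: Fingers hold the mill head up within 0.2 rad of upright, still, foot 80 to 220 mm above the worktop and within 40 mm of the bowl's middle from above, touching no other thing; drawer open 145 mm or more; bowl, jar, tin and salt shaker upright (angle between each of pepper_mill, spice_1, bean_tin, salt_shaker's own z axis and vertical below 0.2 rad and horizontal distance between pepper_mill and bowl below 0.04 m and height (world z) of pepper_mill between 0.08 and 0.22 m and contact force between pepper_mill and the fingers above 1 N and contact force between pepper_mill and bowl below 0.1 N and contact force between pepper_mill and spice_unit below 0.1 N and contact force between pepper_mill and bean_tin below 0.1 N and contact force between pepper_mill and salt_shaker below 0.1 N and linear speed of pepper_mill below 0.05 m/s and value of joint drawer above 0.145 m and angle between bowl's own z axis and vertical below 0.1 rad); the arm keeps its last pose, push and grip.
It fails at once if the bowl is shifted by more than 30 mm (distance of bowl from where it was at the start of the episode above 0.03 m).
It fails at once if the tin or the salt shaker is shifted by more than 30 mm (distance of any of bean_tin, salt_shaker from where it was at the start of the episode above 0.03 m).
It fails at once if the jar is lifted or knocked out of its pocket (height (world z) of spice_1 above 0.045 m or angle between spice_1's own z axis and vertical above 0.5 rad).
It also fails if it takes over 54 s, if anything falls off the work surface, if the arm or the gripper's body presses on something with over 40 N, if the wrist force passes 120 N, or if a joint passes its speed limit or range.

## Working session

There is one attempt and no reset: what is moved stays moved. The work goes in short steps, Python scripts to look and compute and a shell command to move; the robot and the scene stay as the last step left them, time stands still between calls to the robot, and variables do not carry over. Pictures are saved under pics/ and viewed, at most 12 in all, crops included, and the job is handed in when it is done.

```bash
ls; mkdir -p pics; python3 - <<'E'
from workcell import *
import cv2,numpy as np
np.set_printoptions(precision=4,suppress=True)
for c in ("scene","top"):
    im=camera(c); cv2.imwrite(f"pics/{c}0.png",im[:,:,::-1]); print(c,camera_params(c))
    for t in ("spice_unit","bowl","bean_tin","salt_shaker","spice_1","pepper_mill","drawer_handle","sleeve_mouth"):
        print(t,[(round(d["conf"],2),np.round(d["at"],4).tolist()) for d in spot_point(t,c)])
o=telemetry.get_obs(); print(o, bot.tcp_to_tips)
E
```

```text
pics
scene {'camera_matrix': array([[418.0754,   0.    , 253.9819],
       [  0.    , 418.0754, 191.516 ],
       [  0.    ,   0.    ,   1.    ]]), 'k1': 0.03270184338540228, 'eye': array([ 1.6854, -0.0381,  1.0308]), 'attitude': array([ 0.66  ,  0.6054, -0.3047, -0.3241])}
spice_unit []
bowl []
bean_tin []
salt_shaker []
spice_1 []
pepper_mill []
drawer_handle []
sleeve_mouth []
top {'camera_matrix': array([[438.5368,   0.    , 260.4669],
       [  0.    , 438.5368, 188.5474],
       [  0.    ,   0.    ,   1.    ]]), 'k1': 0.020495268509917133, 'eye': array([-0.4833, -0.4349,  1.4772]), 'attitude': array([ 0.7952, -0.5039,  0.1796, -0.2854])}
spice_unit [(0.67, [0.7895, -0.1115, 0.0005])]
bowl [(0.69, [0.2185, 0.3816, -0.0031]), (0.6, [0.377, 0.1091, -0.0055]), (0.56, [0.4877, 0.3529, 0.0019])]
bean_tin []
salt_shaker [(0.44, [0.6624, 0.3753, 0.0014])]
spice_1 []
pepper_mill []
drawer_handle [(0.83, [0.619, -0.1713, 0.187])]
sleeve_mouth []
{'clock': 0.9, 'joint_pos': array([-1.286 ,  0.2406,  0.005 ,  1.3352,  0.    ,  1.5708]), 'joint_vel': array([ 0.0018, -0.0006,  0.0014,  0.0012,  0.0003,  0.0012]), 'tau': array([  0.0005, -37.2193,  25.2695,   0.001 ,  -0.0001,   0.    ]), 'eef_pos': array([ 0.1405, -0.4799,  0.2533]), 'tool_rot': array([0.9899, 0.1419, 0.    , 0.    ]), 'ft_force': array([-0.2566, -0.3885, -0.4252]), 'ft_torque': array([ 0.0043, -0.0184,  0.0076]), 'grasp_force': 0.0, 'grip_width': 0.08496594527749118} 0.022
```

View pics/top0.png

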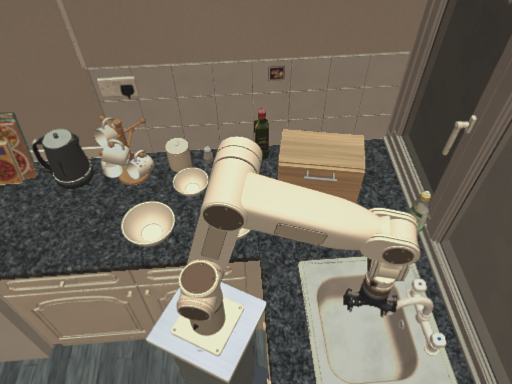

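View pics/scene0.png

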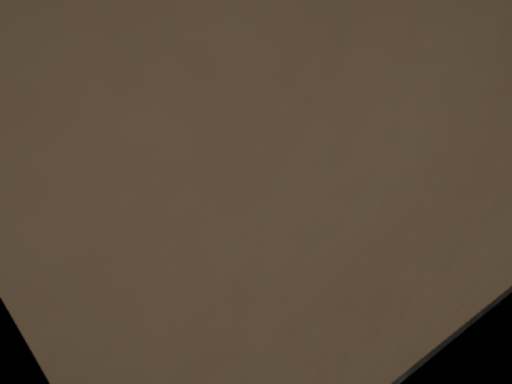

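The top view shows the box at about (320,160) with its handle at (320,177). There are three bowls: (148,224), (190,181), and one mostly hidden behind the arm near (240,225). The scene camera sees only a wall, so the top camera is the only useful one.

```bash
cat > h.py <<'E'
from workcell import *
import cv2,numpy as np
from scipy.spatial.transform import Rotation as Ro
np.set_printoptions(precision=4,suppress=True)
P=camera_params("top");K=P["camera_matrix"];k1=P["k1"];E=P["eye"];Rw=Ro.from_quat(P["attitude"]).as_matrix()
def ray(u,v):
    s=np.array([(u-K[0,2])/K[0,0],(v-K[1,2])/K[1,1]]);q=s.copy()
    for _ in range(10): q=s/(1+k1*(q@q))
    return Rw@np.array([q[0],q[1],1])
def plane(u,v,z):
    d=ray(u,v); return E+d*(z-E[2])/d[2]
def proj(p):
    c=Rw.T@(np.asarray(p,float)-E); s=c[:2]/c[2]; s=s*(1+k1*(s@s)); return s*[K[0,0],K[1,1]]+[K[0,2],K[1,2]]
def go(p,yaw=None):
    """rows units for TCP target p, tool y axis direction angle yaw (mod pi)"""
    o=telemetry.get_obs(); R=Ro.from_quat(o["tool_rot"]).as_matrix()
    s=R.T@(np.asarray(p)-o["eef_pos"])/.15
    t=0
    if yaw is not None:
        c=R[:,1]; a=np.arctan2(c[1],c[0]); d=(yaw-a+np.pi/2)%np.pi-np.pi/2; t=-d/np.pi  # tool z down
    print("at",o["eef_pos"],"yawY",np.arctan2(R[1,1],R[0,1]),"shift",s,"turn",t,"q6",o["joint_pos"][5],"ft",o["ft_force"],"w",o["grip_width"],"gf",o["grasp_force"],"t",o["clock"])
E
python3 - <<'E'
from h import *
im=camera("top")
for d in cut_out("bowl","top"):
    m=d["pixels"]; ys,xs=np.nonzero(m)
    # rim: widest extents; project contour to z=.06 and fit circle by hull
    c=max(cv2.findContours(m.astype(np.uint8),0,1)[0],key=len)[:,0,:]
    print(d["conf"],xs.min(),xs.max(),ys.min(),ys.max())
    for z in (.06,.075):
        q=np.array([plane(u,v,z)[:2] for u,v in c],np.float32)
        print(z,"circle",cv2.minEnclosingCircle(q),"extent y",np.ptp(q,axis=0))
for t in ("drawer","spice_unit","bean_tin","salt_shaker","spice_1"):
    for f in (boxes_of,spot_point): print(t,[(round(d["conf"],2),np.round(d["at"],4).tolist()) for d in f(t,"top")])
cv2.imwrite("pics/crop.png",cv2.resize(im[100:250,110:375,::-1],None,fx=3,fy=3,interpolation=2))
go([0.619,-.1713,.3],.337)
E
```

```text
0.88 122 173 201 245
0.06 circle ((0.2260640263557434, 0.38953474164009094), 0.10677790641784668) extent y [0.2042 0.2055]
0.075 circle ((0.21855616569519043, 0.3808085322380066), 0.10564874112606049) extent y [0.202  0.2033]
0.85 173 207 168 196
0.06 circle ((0.47821781039237976, 0.350261390209198), 0.08094275742769241) extent y [0.1565 0.1509]
0.075 circle ((0.4680413007736206, 0.34195074439048767), 0.08008717000484467) extent y [0.1548 0.1493]
0.64 237 249 228 238
0.06 circle ((0.335755854845047, 0.03165735676884651), 0.029351690784096718) extent y [0.0551 0.0358]
0.075 circle ((0.3270871639251709, 0.02671893872320652), 0.02904210053384304) extent y [0.0545 0.0354]
drawer [(0.62, [0.6627, -0.1836, 0.1541])]Traceback (most recent call last):
  File "<stdin>", line 12, in <module>
ValueError: it knows: bean_tin, bowl, drawer_handle, pepper_mill, salt_shaker, sleeve_mouth, spice, spice_unit
```

```bash
python3 - <<'E'
from h import *
im=camera("top")
for t in ("spice_unit","bean_tin","salt_shaker","spice_1"):
    for f in (boxes_of,spot_point): print(t,[(round(d["conf"],2),np.round(d["at"],4).tolist()) for d in f(t,"top")])
cv2.imwrite("pics/crop.png",cv2.resize(im[100:250,110:375,::-1],None,fx=3,fy=3,interpolation=2))
go([0.619,-.1713,.3],.337)
E
```

```text
spice_unit [(0.56, [0.7, -0.145, 0.212])]
spice_unit [(0.94, [0.7884, -0.1104, 0.0028])]
bean_tin []
bean_tin []
salt_shaker [(0.53, [0.6501, 0.3656, 0.0546]), (0.43, [0.6986, -0.1502, 0.208])]
salt_shaker [(0.69, [0.6643, 0.3749, 0.0027])]
spice_1 []
spice_1 []
at [ 0.1405 -0.4798  0.2533] yawY -1.2859754119478468 shift [ 3.6394 -1.0778 -0.3112] turn 0.4833908813437901 q6 1.5708029769262055 ft [-0.1534  0.6583 -0.1208] w 0.08544397791169563 gf 0.0 t 1.5
```

View pics/crop.png

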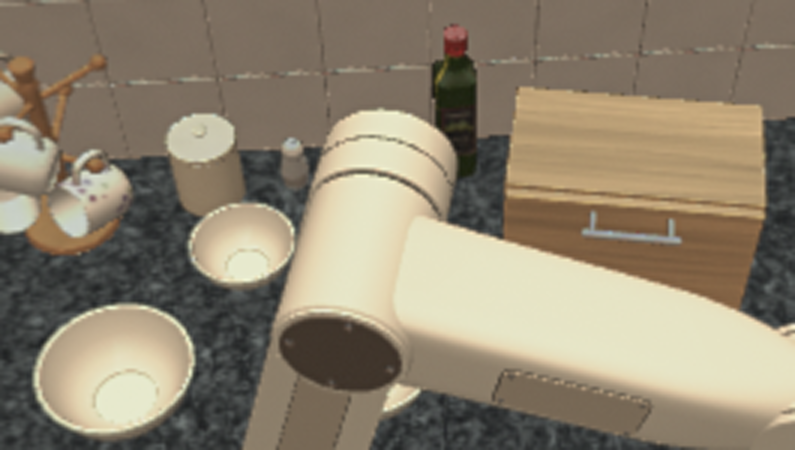

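The crop shows the box top with corners at about (283,130), (364,136), (365,168) and (279,162), and the handle running from (305,178) to (337,180). The tin isn't visible, so it may be behind the arm.

```bash
python3 - <<'E'
from h import *
c=[plane(u,v,.21)[:2] for u,v in ((283,129.7),(364.3,135.7),(365,168.3),(279,162.3))]
for p in c: print(p)
for a,b in ((0,1),(3,2),(0,3),(1,2)): 
    d=c[b]-c[a]; print(a,b,np.hypot(*d),np.arctan2(d[1],d[0]))
h=[plane(u,v,.185)[:2] for u,v in ((304.7,177.5),(336.7,180))]; d=h[1]-h[0]
print(h,np.mean(h,axis=0),np.hypot(*d),np.arctan2(d[1],d[0]))
E
```

```text
[0.7865 0.0639]
[ 0.8962 -0.2552]
[ 0.7217 -0.3108]
[0.6087 0.0039]
0 1 0.33744068180589487 -1.2394077086545485
3 2 0.33430466471261583 -1.2261069382151097
0 3 0.18760016564038517 -2.816008973606583
1 2 0.18320003672486845 -2.8334298574415664
[array([ 0.5991, -0.1104]), array([ 0.6399, -0.2272])] [ 0.6195 -0.1688] 0.12365934582605764 -1.2344079569189472
```

```bash
python3 -m creep '0.3 1 -0.3 -0.3 0; 0.3 1 -0.3 -0.3 0; 0.3 1 -0.3 -0.3 0; 0.3 1 -0.3 -0.3 0' && python3 -m creep '0.3 1 -0.3 0 0; 0.3 1 -0.3 0 0; 0.3 1 -0.3 0 0; 0.3 1 -0.3 0 0' && python3 -m creep '0.3 0.8 -0.3 0 0.48; 0.3 0.8 -0.3 0 0.48; 0.3 0.8 -0.3 0 0.48; 0.3 0.8 -0.3 0 0.48; 0.3 0.8 -0.3 0 0.48; 0.3 0.8 -0.3 0 0.48; 0.3 0.8 -0.3 0 0.48; 0.3 0.8 -0.3 0 0.48; 0.3 0.8 -0.3 0 0.48; 0.3 0.8 -0.3 0 0.48'
python3 - <<'E'
from h import *
im=camera("top")
for t in ("drawer_handle","bowl","bean_tin","salt_shaker"):
    print(t,[(round(d["conf"],2),np.round(d["at"],4).tolist()) for d in spot_point(t,"top")])
for d in cut_out("bowl","top"):
    m=d["pixels"]; ys,xs=np.nonzero(m)
    c=max(cv2.findContours(m.astype(np.uint8),0,1)[0],key=len)[:,0,:]
    q=np.array([plane(u,v,.06)[:2] for u,v in c],np.float32)
    print(d["conf"],xs.min(),xs.max(),ys.min(),ys.max(),"circle",cv2.minEnclosingCircle(q),"extent",np.ptp(q,axis=0))
cv2.imwrite("pics/crop2.png",cv2.resize(im[90:270,110:375,::-1],None,fx=3,fy=3,interpolation=2))
go([0.619,-.170,.27],.338)
E
```

```text
clock: 2.0
eef_pos: [0.2739, -0.3937, 0.2994]
tool_rot: [0.99, 0.144, 0.001, 0.001]
ft_force: [-0.7, 0.1, -0.2]
grip_width: 0.0254
grasp_force: 0.0
clock: 2.5
eef_pos: [0.4039, -0.3086, 0.2975]
tool_rot: [0.99, 0.143, -0.001, -0.0]
ft_force: [-0.4, -0.5, -0.5]
grip_width: 0.0258
grasp_force: 0.0
clock: 3.75
eef_pos: [0.3829, -0.3526, 0.2978]
tool_rot: [0.91, -0.405, 0.02, -0.084]
ft_force: [0.8, -0.2, -0.1]
grip_width: 0.0258
grasp_force: 0.0
drawer_handle [(0.83, [0.6223, -0.1672, 0.1876])]
bowl [(0.96, [0.378, 0.107, -0.0025]), (0.79, [0.4855, 0.3526, 0.0015]), (0.61, [0.2168, 0.3763, -0.0011])]
bean_tin []
salt_shaker []
0.94 173 195 168 195 circle ((0.4750291109085083, 0.3585647940635681), 0.07674883306026459) extent [0.149  0.1118]
0.77 122 174 201 247 circle ((0.22140346467494965, 0.3906254470348358), 0.11084883660078049) extent [0.2071 0.2173]
0.69 225 255 209 240 circle ((0.37074384093284607, 0.06160571426153183), 0.08947049826383591) extent [0.1764 0.1051]
at [ 0.3853 -0.351   0.2982] yawY -2.405965673958656 shift [ 0.167  -1.9038  0.5157] turn 0.12656859862999165 q6 3.1402337457431817 ft [-0.5223 -0.112   0.073 ] w 0.025720506421301664 gf 0.0 t 4.05
```

View pics/crop2.png

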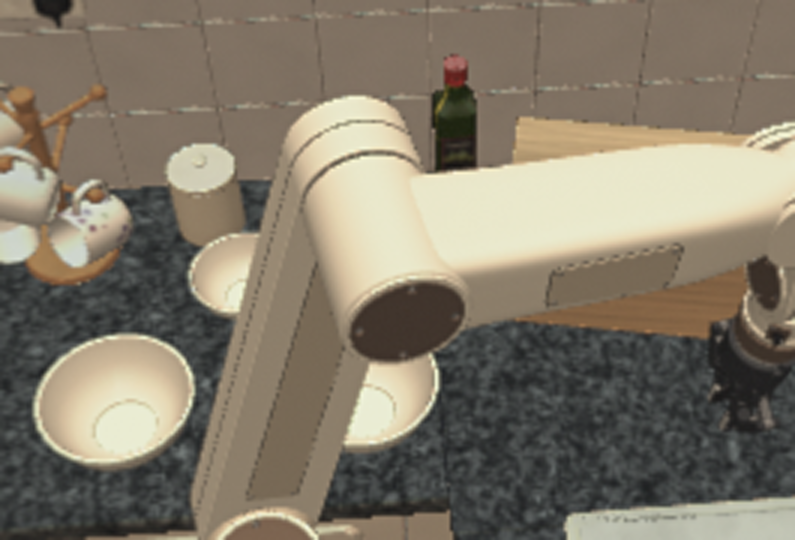

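The crop shows the forearm lying over the middle bowl. Visible are bowls at about (148,224) and (190,181), plus part of the one at (236,225). Joint 6 has reached its limit, so I'll turn the other way.

```bash
python3 -m creep '0.3 0 0 0 -0.5; 0.3 0 0 0 -0.5; 0.3 0 0 0 -0.5; 0.3 0 0 0 -0.5; 0.3 0 0 0 -0.5; 0.3 0 0 0 -0.5; 0.3 0 0 0 -0.5; 0.3 0 0 0 -0.5; 0.3 0 0 0 -0.5'
python3 - <<'E'
from h import *
go([0.619,-.170,.27],.338)
E
```

```text
clock: 5.18
eef_pos: [0.3862, -0.3502, 0.2981]
tool_rot: [0.928, 0.362, 0.074, -0.045]
ft_force: [0.5, -0.6, -0.2]
grip_width: 0.0255
grasp_force: 0.0
at [ 0.3862 -0.3502  0.2981] yawY -0.8246872576303558 shift [1.8953 0.1769 0.5137] turn -0.37009484864366227 q6 1.566524405881568 ft [ 0.4643 -0.5741 -0.2294] w 0.025535474564060346 gf 0.0 t 5.175
```

```bash
python3 -m creep '0.3 1 0 0 0; 0.3 1 0 0 0; 0.3 1 0 0 0'
python3 - <<'E'
from h import *
o=telemetry.get_obs(); print(Ro.from_quat(o["tool_rot"]).as_matrix(), o["joint_pos"]); print([x for x in dir(bot) if x[0]!="_"])
z=Ro.from_quat(o["tool_rot"]).as_matrix()[:,2]
go(np.array([0.620,-.1695,.187])-.083*z,.338)
E
```

```text
clock: 5.55
eef_pos: [0.4976, -0.2487, 0.3244]
tool_rot: [0.928, 0.362, 0.075, -0.045]
ft_force: [0.4, -0.7, 0.5]
grip_width: 0.0257
grasp_force: 0.0
[[ 0.7267  0.6786  0.1066]
 [ 0.6651 -0.7339  0.1376]
 [ 0.1716 -0.0291 -0.9847]] [-0.5511  0.3207  0.2853  1.5163  0.174   1.8484]
['Unreachable', 'tcp_to_tips']
at [ 0.4976 -0.2487  0.3244] yawY -0.82456375725741 shift [0.7868 0.1929 0.5082] turn -0.37005553725400625 q6 1.8484108088358457 ft [ 0.3687 -0.6781  0.538 ] w 0.025653160719381368 gf 0.0 t 5.55
```

```bash
python3 -m creep '0.3 0.4 0.1 0 -0.37; 0.3 0.79 0.19 0.3 -0.37; 0.3 0.79 0.19 0.5 -0.37; 0.3 0.79 0.19 0.5 -0.37; 0.3 0.79 0.19 0.5 -0.37; 0.3 0.79 0.19 0.5 -0.37; 0.3 0.79 0.19 0.5 -0.37; 0.3 0.79 0.19 0.5 -0.37'
python3 - <<'E'
from h import *
o=telemetry.get_obs(); z=Ro.from_quat(o["tool_rot"]).as_matrix()[:,2]; print(z,o["joint_pos"])
go(np.array([0.620,-.1695,.187])-.003*z,.338)
im=camera("top"); cv2.imwrite("pics/h1.png",cv2.resize(im[90:270,170:435,::-1],None,fx=3,fy=3,interpolation=2))
for t in ("drawer_handle","bowl","bean_tin","salt_shaker"):
    print(t,[(round(d["conf"],2),np.round(d["at"],4).tolist()) for d in spot_point(t,"top")])
E
```

```text
clock: 6.55
eef_pos: [0.609, -0.1834, 0.2692]
tool_rot: [0.58, 0.81, 0.087, 0.003]
ft_force: [-0.3, -0.4, -0.6]
grip_width: 0.0258
grasp_force: 0.0
[ 0.1057  0.1375 -0.9849] [-0.3661  0.4738  0.3718  1.4186  0.1669  0.8799]
at [ 0.609  -0.1834  0.2692] yawY 0.32192690573589716 shift [0.0102 0.0187 0.5405] turn -0.005116224805827885 q6 0.879918192238721 ft [-0.26   -0.3777 -0.6441] w 0.025784457568481828 gf 0.0 t 6.55
drawer_handle [(0.62, [0.6188, -0.1683, 0.189])]
bowl [(0.98, [0.3786, 0.1081, -0.002]), (0.92, [0.217, 0.3828, -0.0002]), (0.54, [0.4838, 0.3564, 0.0037])]
bean_tin []
salt_shaker []
```

View pics/h1.png

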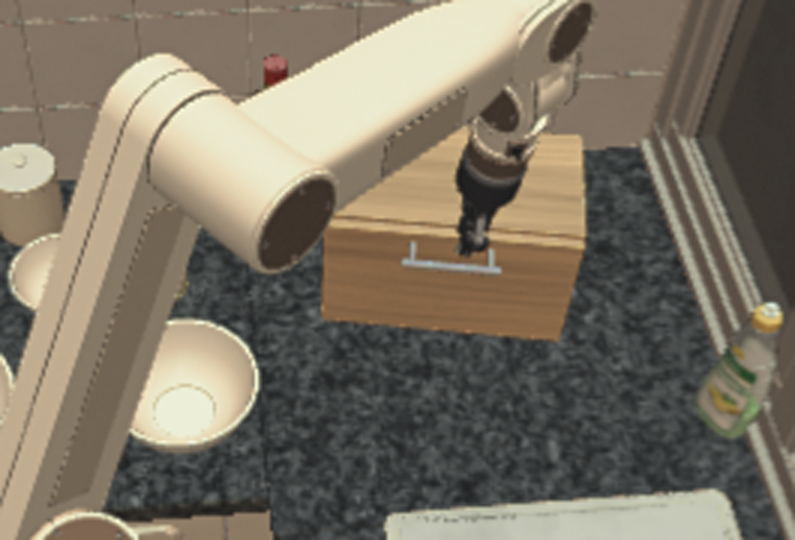

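The gripper stands over the bar; the handle runs from about (305,177) to (337,180), with the tips just above it. Going down.

```bash
python3 -m creep '0.3 0.01 0.02 0.25 0; 0.3 0.01 0.02 0.4 0; 0.3 0.01 0.02 0.54 0; 0.3 0.01 0.02 0.54 0; 0.3 0.01 0.02 0.54 0' && python3 -m creep '0 0 0 0 0; 0 0 0 0 0; 0 0 0 0 0; 0 0 0 0 0'
python3 - <<'E'
from h import *
go(np.array([0.620,-.1695,.187])+[-.08*.943,-.08*.331,0])
go(np.array([0.620,-.1695,.187])+[-.168*.943,-.168*.331,0])
E
```

```text
clock: 7.42
eef_pos: [0.62, -0.1706, 0.1911]
tool_rot: [0.579, 0.811, 0.087, 0.004]
ft_force: [-0.3, 0.6, 0.6]
grip_width: 0.0253
grasp_force: 0.0
clock: 7.92
eef_pos: [0.6201, -0.1709, 0.1918]
tool_rot: [0.579, 0.811, 0.087, 0.004]
ft_force: [-2.1, -1.0, 5.9]
grip_width: 0.0085
grasp_force: 58.8
at [ 0.6201 -0.1709  0.1918] yawY 0.3229134120788031 shift [ 0.0056 -0.5297 -0.0458] turn 0 q6 0.9046743984932681 ft [-2.0518 -0.9512  5.9215] w 0.008504471344473886 gf 58.84538233280182 t 7.925
at [ 0.6201 -0.1709  0.1918] yawY 0.3229134120788031 shift [ 0.0052 -1.1096 -0.1321] turn 0 q6 0.9046743984932681 ft [-2.0518 -0.9512  5.9215] w 0.008504471344473886 gf 58.84538233280182 t 7.925
```

```bash
python3 -m creep '0 0 -0.15 -0.02 0; 0 0 -0.35 -0.05 0; 0 0 -0.6 -0.087 0; 0 0 -0.8 -0.116 0; 0 0 -0.8 -0.116 0' && python3 -m creep '0 0 -0.15 -0.022 0; 0 0 -0.28 -0.041 0; 0 0 -0.3 -0.044 0; 0 0 -0.3 -0.044 0'
python3 - <<'E'
from h import *
go(np.array([0.6201,-.1709,.1918])+[-.165*.943,-.165*.331,0])
for t in ("drawer_handle",):
    camera("top");print(t,[(round(d["conf"],2),np.round(d["at"],4).tolist()) for d in spot_point(t,"top")])
E
```

```text
clock: 8.55
eef_pos: [0.5034, -0.2099, 0.1917]
tool_rot: [0.58, 0.81, 0.088, 0.003]
ft_force: [-4.0, 4.0, 8.3]
grip_width: 0.0084
grasp_force: 60.3
clock: 9.05
eef_pos: [0.4635, -0.2232, 0.1917]
tool_rot: [0.578, 0.811, 0.09, 0.004]
ft_force: [1.3, 7.8, 7.6]
grip_width: 0.0089
grasp_force: 60.5
at [ 0.4635 -0.2232  0.1917] yawY 0.3242722657626364 shift [-0.0167  0.0013 -0.0019] turn 0 q6 0.6939759064153882 ft [1.3218 7.7966 7.5722] w 0.008860115818859473 gf 60.4612934589386 t 9.05
drawer_handle [(0.88, [0.4613, -0.2174, 0.1868])]
```

```bash
python3 -m creep '0.3 0 0 0 0; 0.3 0 0 0 0; 0.3 0 0 0 0; 0.3 0 0 -0.3 0; 0.3 0 0 -0.7 0; 0.3 0 0 -1 0; 0.3 0 -0.5 -1 0; 0.3 0 -1 -1 0; 0.3 0 -1 -1 0'
python3 - <<'E'
from h import *
im=camera("top"); cv2.imwrite("pics/d1.png",cv2.resize(im[100:270,170:435,::-1],None,fx=3,fy=3,interpolation=2))
for t in ("drawer_handle","sleeve_mouth","pepper_mill","spice_1","bowl","bean_tin","salt_shaker"):
    print(t,[(round(d["conf"],2),np.round(d["at"],4).tolist()) for d in spot_point(t,"top")])
for d in cut_out("bowl","top"):
    m=d["pixels"]; ys,xs=np.nonzero(m)
    c=max(cv2.findContours(m.astype(np.uint8),0,1)[0],key=len)[:,0,:]
    q=np.array([plane(u,v,.06)[:2] for u,v in c],np.float32)
    print(d["conf"],xs.min(),xs.max(),ys.min(),ys.max(),"circle",cv2.minEnclosingCircle(q),"extent",np.ptp(q,axis=0))
u=np.array([.943,.331,0]);v=np.array([-.331,.943,0]);o=np.array([.786,-.1115,0])
print("front pt on sleeve axis plane", o-u*.210)
go([.5,-.2,.3])
E
```

```text
clock: 10.28
eef_pos: [0.303, -0.2937, 0.3156]
tool_rot: [0.58, 0.81, 0.087, 0.003]
ft_force: [0.6, -0.3, -0.0]
grip_width: 0.0257
grasp_force: 0.0
drawer_handle [(0.97, [0.4604, -0.2205, 0.1876]), (0.63, [0.5973, -0.2137, 0.0558]), (0.28, [0.7885, -0.1136, -0.0002])]
sleeve_mouth [(0.74, [0.5878, -0.1674, 0.1079])]
pepper_mill [(0.54, [0.5946, -0.2134, 0.0536])]
spice_1 []
bowl [(0.66, [0.3779, 0.1085, -0.0051]), (0.59, [0.2181, 0.3819, -0.0022]), (0.25, [0.7899, -0.1104, -0.001])]
bean_tin []
salt_shaker []
0.89 215 256 202 241 circle ((0.3804725408554077, 0.0926111564040184), 0.10292648524045944) extent [0.2039 0.1656]
0.71 122 172 201 246 circle ((0.22420121729373932, 0.3880796730518341), 0.10877051204442978) extent [0.2068 0.2086]
front pt on sleeve axis plane [ 0.588 -0.181  0.   ]
at [ 0.3066 -0.293   0.3159] yawY 0.3248483269605772 shift [0.1451 1.3896 0.3262] turn 0 q6 0.3602460083392103 ft [-0.3451  0.185   0.3259] w 0.025808965717523925 gf 0.0 t 10.725
```

View pics/d1.png

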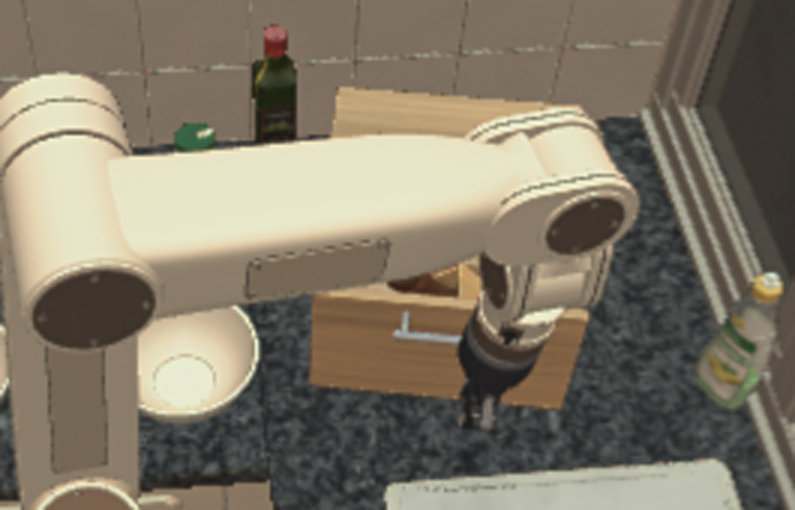

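The middle bowl at (236,225) measures over 200 mm across and the front-left one at (148,224) is also about 205 mm. The far-left one at (190,181) is about 155 mm, so that is the one with a 150 mm rim. The drawer is open. A green-topped tin shows at about (235,145). I'll clear the arm from the view.

```bash
python3 -m creep '0.3 -1 -0.9 0 0; 0.3 -1 -0.9 0 0; 0.3 -1 -0.9 0 0; 0.3 -1 -0.9 0 0; 1 -1 -0.9 0 0; 1 -1 -0.9 0 0'
python3 - <<'E'
from h import *
im=camera("top"); cv2.imwrite("pics/d2.png",cv2.resize(im[110:260,170:370,::-1],None,fx=4,fy=4,interpolation=2))
for t in ("drawer_handle","sleeve_mouth","pepper_mill","spice","bowl","bean_tin","salt_shaker"):
    print(t,[(round(d["conf"],2),np.round(d["at"],4).tolist()) for d in spot_point(t,"top")])
print([(round(d["conf"],2),np.round(d["at"],4).tolist()) for d in boxes_of("pepper_mill","top")])
print(proj([.567,-.122,.157]),proj([.588,-.167,.108]),plane(235,145,.11))
go([.567,-.122,.30],.338)
E
```

```text
clock: 11.48
eef_pos: [0.2294, -0.4754, 0.2826]
tool_rot: [0.578, 0.811, 0.087, 0.003]
ft_force: [0.2, 0.6, -0.8]
grip_width: 0.0613
grasp_force: 0.0
drawer_handle []
sleeve_mouth []
pepper_mill []
spice []
bowl [(0.91, [0.2167, 0.3816, -0.0016]), (0.81, [0.4844, 0.3555, 0.0006])]
bean_tin [(0.72, [0.5686, 0.243, -0.0024])]
salt_shaker [(0.46, [0.6618, 0.3755, 0.0017])]
[(0.26, [0.7682, -0.1278, 0.212])]
[303.8646 188.8119] [315.4422 196.6616] [0.7072 0.2551 0.11  ]
at [ 0.2286 -0.4763  0.2823] yawY 0.3236775067472922 shift [1.4858 2.8766 0.4469] turn -0.00455899119713758 q6 0.03096578418310989 ft [-0.0087  0.5278 -1.9743] w 0.08559387449107485 gf 0.0 t 11.925
```

View pics/d2.png

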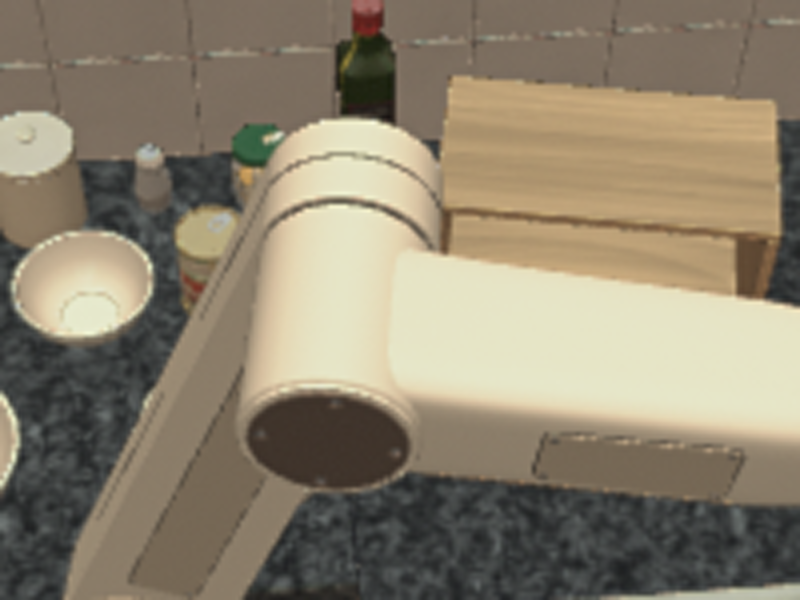

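The crop shows the target bowl at about (190,180), the salt shaker at (208,155) and the tin at (221,172). The arm covers the drawer, so I'll swing the arm left to see into it.

```bash
python3 -m creep '1 0.8 0.65 -0.2 0; 1 0.8 0.65 -0.2 0; 1 0.8 0.65 -0.2 0' && python3 -m creep '1 0.8 0.65 0 0; 1 0.8 0.65 0 0; 1 0.8 0.65 0 0' && python3 -m creep '1 0.8 0.65 0.2 0; 1 0.8 0.65 0.2 0; 1 0.8 0.65 0.2 0' && python3 -m creep '1 0.8 0.65 0.2 0; 1 0.8 0.65 0.2 0; 1 0.8 0.65 0.2 0; 1 0.8 0.65 0.2 0'
python3 - <<'E'
from h import *
im=camera("top"); cv2.imwrite("pics/d3.png",cv2.resize(im[110:260,190:390,::-1],None,fx=4,fy=4,interpolation=2))
for t in ("drawer_handle","sleeve_mouth","pepper_mill","spice","bowl","bean_tin","salt_shaker"):
    print(t,[(round(d["conf"],2),np.round(d["at"],4).tolist()) for d in spot_point(t,"top")])
print([(round(d["conf"],2),np.round(d["at"],4).tolist()) for d in boxes_of("pepper_mill","top")])
print(proj([.567,-.122,.157]),proj([.588,-.167,.108]))
go([.567,-.122,.30],.338)
E
```

```text
clock: 12.3
eef_pos: [0.2777, -0.3353, 0.3387]
tool_rot: [0.578, 0.811, 0.087, 0.004]
ft_force: [-0.1, -0.2, 0.9]
grip_width: 0.0855
grasp_force: 0.0
clock: 12.68
eef_pos: [0.3295, -0.1916, 0.3638]
tool_rot: [0.578, 0.811, 0.087, 0.004]
ft_force: [-0.1, -0.5, 0.3]
grip_width: 0.0853
grasp_force: 0.0
clock: 13.05
eef_pos: [0.3845, -0.044, 0.3591]
tool_rot: [0.578, 0.811, 0.087, 0.003]
ft_force: [0.1, -0.2, 0.2]
grip_width: 0.0852
grasp_force: 0.0
clock: 13.55
eef_pos: [0.4395, 0.1029, 0.3545]
tool_rot: [0.577, 0.812, 0.087, 0.003]
ft_force: [-0.0, -0.3, 0.2]
grip_width: 0.0854
grasp_force: 0.0
drawer_handle [(0.57, [0.4631, -0.2192, 0.1851])]
sleeve_mouth [(0.97, [0.5869, -0.1704, 0.1066])]
pepper_mill [(0.64, [0.5952, -0.2147, 0.0555])]
spice []
bowl [(0.9, [0.3786, 0.1075, -0.0003])]
bean_tin [(0.72, [0.5746, 0.2452, -0.0015]), (0.58, [0.5819, -0.17, 0.1075])]
salt_shaker []
[(0.55, [0.5552, -0.1383, 0.1562])]
[303.8646 188.8119] [315.4422 196.6616]
at [0.4394 0.1002 0.3551] yawY 0.3216032309920759 shift [-1.7063  0.2819  0.2489] turn -0.005219253676694222 q6 1.3991221308756059 ft [ 0.0666 -0.4626 -0.4105] w 0.08533913021634022 gf 0.0 t 14.0
```

View pics/d3.png

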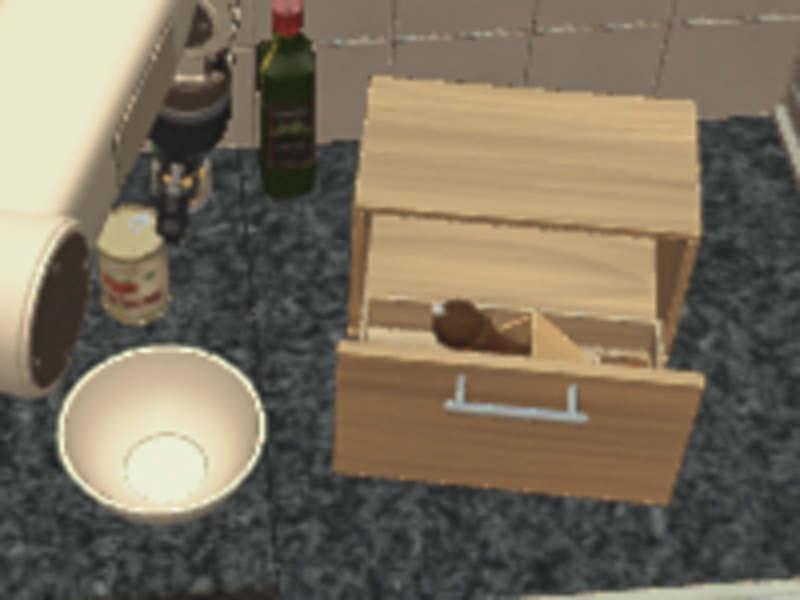

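The view shows the mill's round head in the open drawer at about (304,191), the knob at (299,187), the sleeve at about (325,195) and the handle at (319,212). The head estimate of (.567,-.123,.158) projects to within 2 px of it. Approaching.

```bash
python3 - <<'E'
from h import *
o=telemetry.get_obs(); z=Ro.from_quat(o["tool_rot"]).as_matrix()[:,2]
H=np.array([.567,-.123,.158])
print(plane(304.5,190.8,.158))
go(H-.10*z,.338); go(H+.002*z,.338)
E
```

```text
[ 0.558  -0.1282  0.158 ]
at [0.4394 0.1002 0.3551] yawY 0.3216032309920759 shift [-1.803   0.1425  0.5136] turn -0.005219253676694222 q6 1.3991221308756059 ft [ 0.0666 -0.4626 -0.4105] w 0.08533913021634022 gf 0.0 t 14.0
at [0.4394 0.1002 0.3551] yawY 0.3216032309920759 shift [-1.803   0.1425  1.1936] turn -0.005219253676694222 q6 1.3991221308756059 ft [ 0.0666 -0.4626 -0.4105] w 0.08533913021634022 gf 0.0 t 14.0
```

```bash
python3 -m creep '1 -0.4 0.05 0.1 0; 1 -0.8 0.07 0.2 0; 1 -1 0.07 0.25 0; 1 -1 0.07 0.25 0' && python3 -m creep '1 -0.4 0.04 0.1 0; 1 -0.8 0.07 0.26 0; 1 -0.8 0.07 0.26 0; 1 -0.8 0.07 0.26 0'
python3 - <<'E'
from h import *
o=telemetry.get_obs(); z=Ro.from_quat(o["tool_rot"]).as_matrix()[:,2]
H=np.array([.567,-.123,.158])
go(H+.002*z,.338)
im=camera("top"); cv2.imwrite("pics/g1.png",cv2.resize(im[110:260,210:410,::-1],None,fx=4,fy=4,interpolation=2))
print(proj(o["eef_pos"]+.022*z)-[210,110])
E
```

```text
clock: 14.5
eef_pos: [0.5026, -0.0336, 0.3036]
tool_rot: [0.581, 0.809, 0.086, 0.002]
ft_force: [-0.4, -0.4, 0.1]
grip_width: 0.0855
grasp_force: 0.0
clock: 15.0
eef_pos: [0.5559, -0.1349, 0.257]
tool_rot: [0.579, 0.811, 0.087, 0.003]
ft_force: [0.4, -0.3, -0.2]
grip_width: 0.0857
grasp_force: 0.0
at [ 0.5559 -0.1349  0.257 ] yawY 0.3229950125339471 shift [-0.0137 -0.0014  0.6823] turn -0.004776235852508518 q6 0.9265275687281413 ft [ 0.4372 -0.3005 -0.1828] w 0.08572754226981986 gf 0.0 t 15.0
[97.0076 68.011 ]
```

View pics/g1.png

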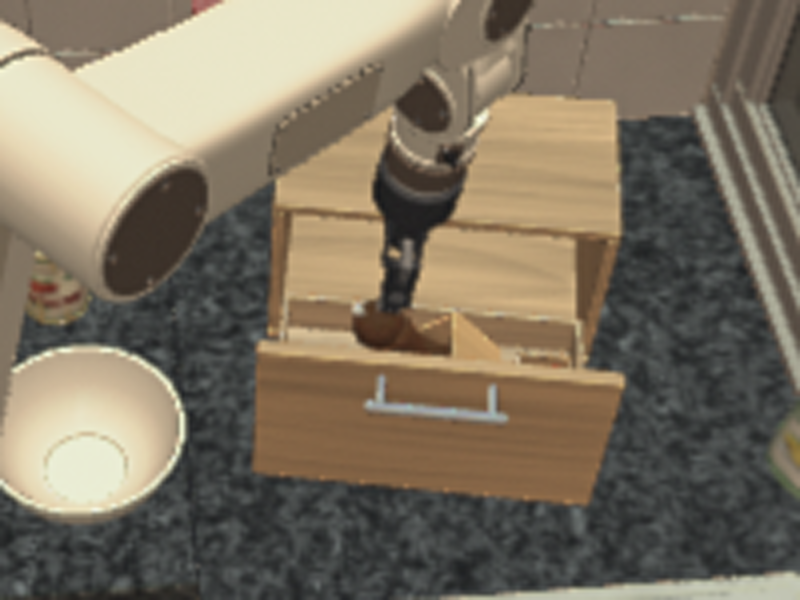

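The open fingers stand above the head; the tips are at about (309,185), with the head at (305,191) just below. Going down and closing.

```bash
python3 -m creep '1 -0.01 0 0.25 0; 1 -0.01 0 0.45 0; 1 -0.01 0 0.6 0; 1 -0.01 0 0.68 0; 1 -0.01 0 0.68 0' && python3 -m creep '0 0 0 0 0; 0 0 0 0 0; 0 0 0 0 0; 0 0 0 0 0; 0 0 0 0 0'
python3 - <<'E'
from h import *
o=telemetry.get_obs()
u=np.array([.943,.331,0]);v=np.array([-.331,.943,0])
for s in (.02,.08,.115): go(o["eef_pos"]+s*(np.sin(.75)*v+np.array([0,0,np.cos(.75)])))
E
```

```text
clock: 15.68
eef_pos: [0.5693, -0.1207, 0.1575]
tool_rot: [0.578, 0.811, 0.089, 0.005]
ft_force: [6.5, 3.2, -1.7]
grip_width: 0.0852
grasp_force: 0.0
clock: 16.3
eef_pos: [0.5674, -0.1223, 0.1574]
tool_rot: [0.579, 0.811, 0.088, 0.003]
ft_force: [-2.1, 2.1, 6.8]
grip_width: 0.0459
grasp_force: 72.9
at [ 0.5674 -0.1223  0.1574] yawY 0.3233465422693761 shift [ 0.0998  0.013  -0.0874] turn 0 q6 0.9538442958882095 ft [-2.1338  2.069   6.8043] w 0.04593843902898497 gf 72.87876598828007 t 16.3
at [ 0.5674 -0.1223  0.1574] yawY 0.3233465422693761 shift [ 0.3993  0.0519 -0.3495] turn 0 q6 0.9538442958882095 ft [-2.1338  2.069   6.8043] w 0.04593843902898497 gf 72.87876598828007 t 16.3
at [ 0.5674 -0.1223  0.1574] yawY 0.3233465422693761 shift [ 0.574   0.0746 -0.5024] turn 0 q6 0.9538442958882095 ft [-2.1338  2.069   6.8043] w 0.04593843902898497 gf 72.87876598828007 t 16.3
```

```bash
python3 -m creep '0 0.06 0.008 -0.05 0; 0 0.14 0.018 -0.12 0; 0 0.22 0.029 -0.195 0; 0 0.3 0.039 -0.265 0; 0 0.38 0.05 -0.335 0; 0 0.46 0.06 -0.405 0; 0 0.46 0.06 -0.405 0'
python3 - <<'E'
from h import *
o=telemetry.get_obs(); print(o["eef_pos"]-[.5674,-.1223,.1574],o["ft_torque"])
v=np.array([-.331,.943,0])
go(o["eef_pos"]+[0,0,.1])
E
```

```text
clock: 17.18
eef_pos: [0.5468, -0.0627, 0.2252]
tool_rot: [0.579, 0.811, 0.087, 0.004]
ft_force: [0.7, -0.1, -2.0]
grip_width: 0.0458
grasp_force: 73.0
[-0.0206  0.0596  0.0678] [-0.1507  0.1524  0.0047]
at [ 0.5468 -0.0627  0.2252] yawY 0.32447697390287006 shift [ 0.0633  0.0974 -0.6565] turn 0 q6 1.0517352094481014 ft [ 0.6552 -0.0696 -1.9636] w 0.04583041367274323 gf 72.9575456076418 t 17.175
```

```bash
python3 -m creep '0 0.02 0.03 -0.2 0; 0 0.05 0.07 -0.5 0; 0 0.06 0.1 -0.66 0; 0 0.06 0.1 -0.66 0; 0 0.06 0.1 -0.66 0'
python3 - <<'E'
from h import *
o=telemetry.get_obs(); print(o["eef_pos"],o["ft_torque"],o["ft_force"])
im=camera("top"); cv2.imwrite("pics/m1.png",cv2.resize(im[90:240,210:410,::-1],None,fx=4,fy=4,interpolation=2))
print([(round(d["conf"],2),np.round(d["at"],4).tolist()) for d in spot_point("pepper_mill","top")])
go([.484,.354,.32])
E
```

```text
clock: 17.8
eef_pos: [0.5466, -0.0641, 0.3225]
tool_rot: [0.579, 0.811, 0.086, 0.002]
ft_force: [0.0, -0.7, -2.4]
grip_width: 0.0456
grasp_force: 73.2
[ 0.5466 -0.0641  0.3225] [-0.16    0.1746  0.0014] [ 0.0162 -0.6634 -2.3903]
[(0.58, [0.5752, -0.1566, 0.22]), (0.47, [0.4818, 0.3555, 0.0015])]
at [ 0.5465 -0.0639  0.3222] yawY 0.32274378214181937 shift [2.7528 0.4819 0.3565] turn 0 q6 1.0508434920377594 ft [-0.2959 -0.7835 -1.887 ] w 0.04553777191223509 gf 73.1911339830549 t 17.9
```

View pics/m1.png

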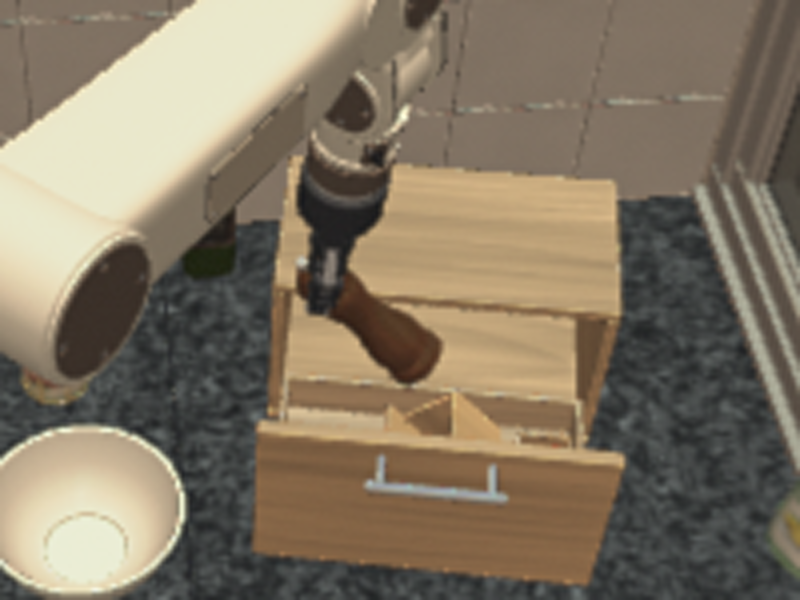

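The mill is out and held in the air, but still slanted at about 43° and gripped firmly; its foot is at about (315,180). The tool can't tilt, so I'll push the foot against the outside of the fixed box's left wall to swing it upright in the pads. First I'll check for free space there.

```bash
python3 - <<'E'
from h import *
o=np.array([.786,-.1115,0]);u=np.array([.943,.331,0]);v=np.array([-.331,.943,0])
b=plane(262,156,0); print("bottle",b,(b-o)@u,(b-o)@v)
j=plane(239,152,0.05); print("green jar",j,(j-o)@u,(j-o)@v)
t=np.array([.572,.244,0]);print("tin",(t-o)@u,(t-o)@v)
for uu,vv,z in ((-.21,.31,.32),(-.1,.31,.27)): go(o+uu*u+vv*v+[0,0,z])
E
```

```text
bottle [0.7925 0.1641 0.    ] 0.09732703077173438 0.2576957510319185
green jar [0.7276 0.2485 0.05  ] 0.06403466314195383 0.35879860005787184
tin -0.08413150000000007 0.4060705
at [ 0.5465 -0.0639  0.3222] yawY 0.32274378214181937 shift [ 1.2301 -0.0176  0.1342] turn 0 q6 1.0508434920377594 ft [-0.2959 -0.7835 -1.887 ] w 0.04553777191223509 gf 73.1911339830549 t 17.9
at [ 0.5465 -0.0639  0.3222] yawY 0.32274378214181937 shift [1.1982 0.6608 0.5666] turn 0 q6 1.0508434920377594 ft [-0.2959 -0.7835 -1.887 ] w 0.04553777191223509 gf 73.1911339830549 t 17.9
```

```bash
python3 -m creep '0 0.3 0 0.03 0; 0 0.7 0 0.08 0; 0 1 0 0.11 0; 0 1 0 0.11 0; 0 1 0 0.11 0' && python3 -m creep '0 0.22 0.02 0.02 0; 0 0.22 0.3 0.07 0; 0 0.2 0.66 0.3 0; 0 0.2 0.66 0.46 0; 0 0.2 0.66 0.46 0'
python3 - <<'E'
from h import *
e=telemetry.get_obs()["eef_pos"]
o=np.array([.786,-.1115,0]);u=np.array([.943,.331,0]);v=np.array([-.331,.943,0])
print((e-o)@u,(e-o)@v,e[2])
for vv in (.25,.20,.19): go(o-.1*u+vv*v+[0,0,.27])
E
```

```text
clock: 18.52
eef_pos: [0.4994, 0.0791, 0.3216]
tool_rot: [0.579, 0.811, 0.086, 0.003]
ft_force: [0.7, -0.3, -1.6]
grip_width: 0.0458
grasp_force: 73.2
clock: 19.15
eef_pos: [0.5892, 0.1464, 0.2674]
tool_rot: [0.58, 0.81, 0.084, 0.0]
ft_force: [-0.2, 0.6, -2.5]
grip_width: 0.0461
grasp_force: 72.2
-0.10017210079860639 0.30833979987832266 0.26735166572261226
at [0.5892 0.1464 0.2674] yawY 0.3212931025489616 shift [-0.3876  0.0106 -0.0544] turn 0 q6 1.4404065372938706 ft [-0.1787  0.5511 -2.469 ] w 0.04613056084868633 gf 72.20461745368084 t 19.15
at [0.5892 0.1464 0.2674] yawY 0.3212931025489616 shift [-0.7192  0.016  -0.0861] turn 0 q6 1.4404065372938706 ft [-0.1787  0.5511 -2.469 ] w 0.04613056084868633 gf 72.20461745368084 t 19.15
at [0.5892 0.1464 0.2674] yawY 0.3212931025489616 shift [-0.7855  0.0171 -0.0924] turn 0 q6 1.4404065372938706 ft [-0.1787  0.5511 -2.469 ] w 0.04613056084868633 gf 72.20461745368084 t 19.15
```

```bash
python3 -m creep '0 -0.07 0 -0.01 0; 0 -0.15 0 -0.02 0; 0 -0.22 0.01 -0.03 0; 0 -0.3 0.01 -0.04 0; 0 -0.38 0.01 -0.05 0; 0 -0.38 0.01 -0.05 0'
python3 - <<'E'
from h import *
s=telemetry.get_obs();e=s["eef_pos"]
o=np.array([.786,-.1115,0]);u=np.array([.943,.331,0]);v=np.array([-.331,.943,0])
f=s["ft_force"];print((e-o)@u,(e-o)@v,e[2],"f",f@u,f@v,f[2],s["ft_torque"],s["grip_width"],s["grasp_force"])
E
```

```text
clock: 19.9
eef_pos: [0.61, 0.0939, 0.2765]
tool_rot: [0.579, 0.81, 0.089, 0.004]
ft_force: [-0.2, 3.6, -0.6]
grip_width: 0.0458
grasp_force: 71.6
-0.09797382543675505 0.25193374555494896 0.2764952167194385 f 1.037456166648079 3.40831517442144 -0.5612117601133 [1.2305 0.1502 0.1926] 0.04578590663449165 71.58414763805922
```

```bash
python3 -m creep '0 -0.08 0 -0.007 0; 0 -0.16 0 -0.015 0; 0 -0.23 0 -0.022 0; 0 -0.28 0 -0.027 0; 0 -0.31 0 -0.03 0; 0 -0.31 0 -0.03 0'
python3 - <<'E'
from h import *
s=telemetry.get_obs();e=s["eef_pos"]
o=np.array([.786,-.1115,0]);u=np.array([.943,.331,0]);v=np.array([-.331,.943,0])
f=s["ft_force"];print((e-o)@u,(e-o)@v,e[2],"f",f@u,f@v,f[2],s["ft_torque"],s["grip_width"],s["grasp_force"])
im=camera("top"); cv2.imwrite("pics/m2.png",cv2.resize(im[90:240,190:390,::-1],None,fx=4,fy=4,interpolation=2))
E
```

```text
clock: 20.65
eef_pos: [0.6243, 0.049, 0.2735]
tool_rot: [0.579, 0.81, 0.087, 0.003]
ft_force: [-1.3, 1.8, -1.5]
grip_width: 0.0455
grasp_force: 65.2
-0.09932932026439015 0.20485457838189933 0.2735070900129543 f -0.6200838647924932 2.084859240310678 -1.5290452712994351 [0.4686 0.2317 0.1013] 0.04553583568110509 65.2408132664641
```

View pics/m2.png

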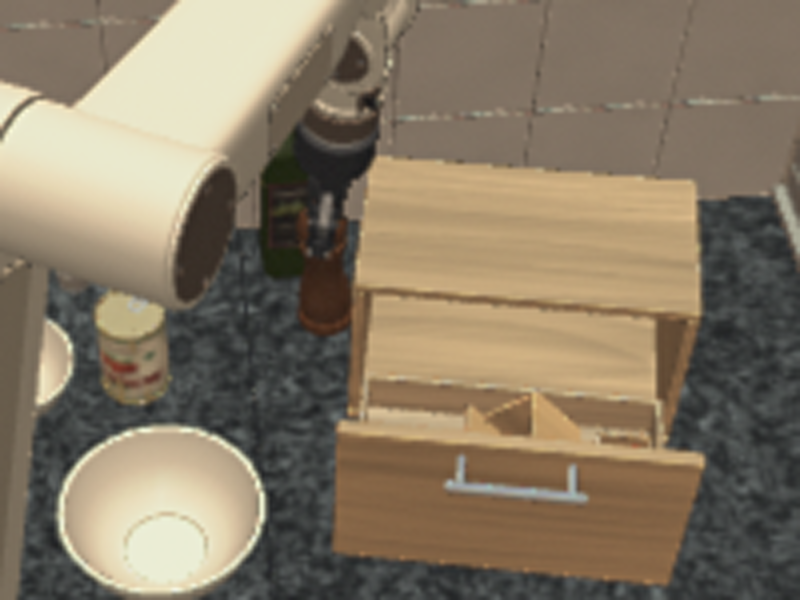

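```bash
python3 - <<'E'
from h import *
e=telemetry.get_obs()["eef_pos"]; 
f=lambda p:(proj(p)-[190,90])*4
v=np.array([-.331,.943,0])
print(f(e),f(e-[0,0,.141]),f(e-[0,0,.141]-.028*v),f(e-[0,0,.07]))
im=camera("top")[90:240,190:390].astype(int)
# dark brown mask
R,G,B=im[...,0],im[...,1],im[...,2]
m=(R>1.45*G)&(R<150)&(G<75)
for y in range(48,86,3):
    x=np.nonzero(m[y,65:100])[0]+65
    if len(x): print(y*4,x.min()*4,x.max()*4,2*(x.min()+x.max()))
print([(d["conf"],d["at"]) for d in spot_point("pepper_mill","top")])
E
```

```text
[321.5641 219.1651] [319.4354 316.7013] [346.5381 318.7745] [320.4735 269.1102]
216 296 304 300
228 296 340 318
240 336 340 338
252 332 336 334
264 308 336 322
276 304 340 322
288 304 344 324
300 304 344 324
312 300 348 324
324 304 344 324
[(0.68, [0.631, 0.0494, 0.1314])]
```

The mill stands upright beside the box, with its head at about (270,146) and its foot at (271,170). It is within about 0.05 rad of vertical. Carrying it to the bowl.

```bash
python3 -m creep '0 0.15 0 -0.05 0; 0 0.3 0 -0.2 0; 0 0.3 0 -0.2 0; 0 0.3 0 -0.2 0'
python3 - <<'E'
from h import *
go([.478,.352,.302])
E
```

```text
clock: 21.3
eef_pos: [0.6061, 0.0879, 0.3078]
tool_rot: [0.579, 0.811, 0.087, 0.004]
ft_force: [0.9, -0.5, -2.1]
grip_width: 0.0455
grasp_force: 65.9
at [0.6061 0.0879 0.3078] yawY 0.3240004055111998 shift [ 1.9318 -0.2518  0.1873] turn 0 q6 1.3331018723112051 ft [ 0.8814 -0.4685 -2.1394] w 0.04545995869314503 gf 65.87720964947948 t 21.3
```

```bash
python3 -m creep '0 0.25 -0.03 0.02 0; 0 0.6 -0.08 0.06 0; 0 0.9 -0.12 0.08 0; 0 0.95 -0.12 0.09 0; 0 0.95 -0.12 0.09 0' && python3 -m creep '0 0.25 -0.03 0.02 0; 0 0.6 -0.08 0.06 0; 0 0.9 -0.12 0.09 0; 0 0.98 -0.13 0.1 0; 0 0.98 -0.13 0.1 0; 0 0.98 -0.13 0.1 0; 0 0.98 -0.13 0.1 0'
python3 - <<'E'
from h import *
go([.478,.352,.302])
im=camera("top"); cv2.imwrite("pics/f1.png",cv2.resize(im[90:240,120:320,::-1],None,fx=4,fy=4,interpolation=2))
for t in ("pepper_mill","bowl","bean_tin","drawer_handle","salt_shaker"):
    print(t,[(round(d["conf"],2),np.round(d["at"],4).tolist()) for d in spot_point(t,"top")])
e=telemetry.get_obs()["eef_pos"];print((proj(e)-[120,90])*4,(proj(e-[0,0,.141])-[120,90])*4,(proj([.484,.354,.06])-[120,90])*4)
E
```

```text
clock: 21.92
eef_pos: [0.5437, 0.2175, 0.3046]
tool_rot: [0.579, 0.811, 0.086, 0.003]
ft_force: [0.0, -0.2, -1.5]
grip_width: 0.0456
grasp_force: 65.9
clock: 22.8
eef_pos: [0.4796, 0.3504, 0.3019]
tool_rot: [0.58, 0.81, 0.087, 0.003]
ft_force: [-1.3, -0.1, -1.1]
grip_width: 0.0457
grasp_force: 65.9
at [0.4796 0.3504 0.3019] yawY 0.3208691681466752 shift [ 0.0138 -0.0069 -0.0002] turn 0 q6 1.8535735960653745 ft [-1.3196 -0.1365 -1.0985] w 0.04570877369973272 gf 65.86493003145733 t 22.8
pepper_mill [(0.58, [0.4847, 0.3422, 0.1591])]
bowl [(0.75, [0.3785, 0.1089, -0.0022]), (0.57, [0.4854, 0.3522, 0.0033])]
bean_tin [(0.89, [0.5674, 0.2456, -0.0009])]
drawer_handle [(0.66, [0.4647, -0.2188, 0.1864])]
salt_shaker [(0.63, [0.6649, 0.3748, 0.0045])]
[250.4375 199.7766] [269.819  299.8197] [282.6742 360.191 ]
```

View pics/f1.png

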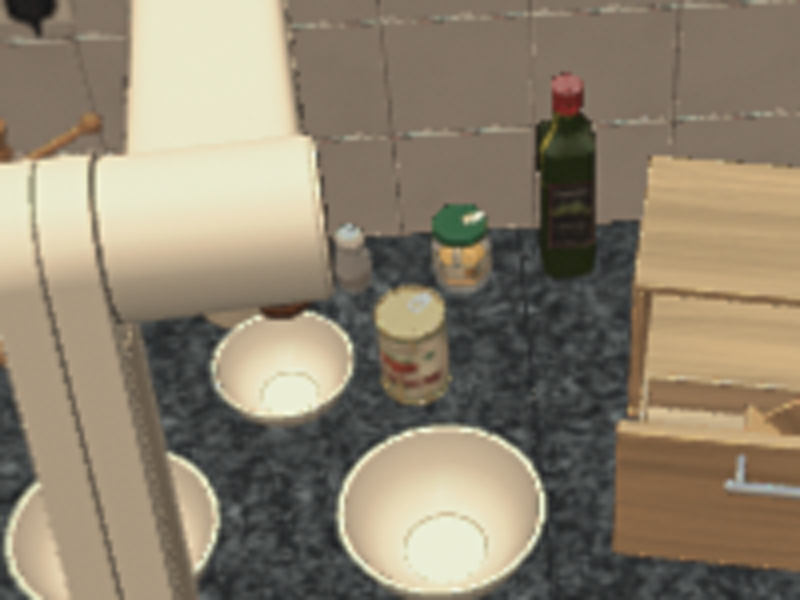

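The mill's foot shows at about (191,166), directly above the bowl centred at (190,180). The bowl, tin and shaker haven't moved and the drawer is open. I'll nudge it 10 mm to centre and hand in.

```bash
python3 -m creep '0 0.03 0 0 0; 0 0.06 0 0 0; 0 0.06 0 0 0; 0 0.06 0 0 0; 0 0.06 0 0 0; 0 0.06 0 0 0' && python3 -c "
from workcell import *
print(ticket.job_done())"
```

```text
clock: 23.85
eef_pos: [0.4758, 0.3601, 0.3028]
tool_rot: [0.579, 0.811, 0.087, 0.003]
ft_force: [0.4, 0.5, -2.2]
grip_width: 0.0456
grasp_force: 65.9
the job is handed in; nothing more can be done
None
```

I handed the job in at about 24 s, but the hand-in returned no verdict: the drawer is open to its stop, and the gripper holds the mill upright (within about 0.05 rad by measurement), its foot about 10 cm above the rim of the 150 mm bowl and about 1 cm or less from its middle; I saw no movement of the bowl, tin or salt shaker, but never got a clear view of the spice jar.

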